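# Lock the cover screws of a valve preamp with the flat key

### The job

Two of the four slotted captive screws that hold down the preamp's cover are still open. Take the flat-bladed key from the rack and with it turn each open screw clockwise to its stop, so that all four slots lie along the chassis' long side; then hang the key upright in its rack again and let go. Do not touch the screws with the gripper, do not unlock the ones already locked, and leave the other key and the things on the bench where they stand.

Things in the scene. Friction and masses are not known exactly. Their poses are not given: they have to be found in the camera images.
- chassis: Valve preamp chassis, a brushed aluminium box 118 x 180 x 50 mm, fixed to the bench. Origin at the centre of its underside, z up, y along the 180 mm side, x across; black knobs on the -x face. Its four screws stand at x = +/-41, y = +/-69 mm; which screw is at which corner changes.
- cover (a point): Centre of the chassis' flat cover, 50 mm above the bench, same axes. Obstacles on it, fixed: a dark transformer block at the centre (44 x 40 mm, its top 34 mm above the cover) and two glass valves at y = +/-37 mm (21 mm diameter, tops 56 mm above the cover).
- screw_a (a joint): Turn of captive screw a, rad; grows as the screw turns clockwise seen from above. 0: slot along the chassis' x (fully open); 1.571: locked, slot along the chassis' y (its long side), where it meets its stop. Starts open at 0.3 to 0.75. It stays where it is left; friction about 0.06 N m, no spring.
- screw_a_slot (a point): Centre of the slot floor of screw a, on its upright axis, 2.5 mm above the cover (52.5 mm above the bench); the frame turns with the screw, x along the slot, z up. Steel coin-slot head 28 mm diameter, 9.5 mm high; slot right across it, open at both ends, 7.5 mm wide, 7 mm deep, its rims rounded (2.5 mm radius) so that it is 12.5 mm wide at the very top.
- screw_b (a joint): Turn of captive screw b, rad; grows as the screw turns clockwise seen from above. 0: slot along the chassis' x (fully open); 1.571: locked, slot along the chassis' y (its long side), where it meets its stop. Starts open at 0.3 to 0.75. It stays where it is left; friction about 0.06 N m, no spring.
- screw_b_slot (a point): Centre of the slot floor of screw b, on its upright axis, 2.5 mm above the cover (52.5 mm above the bench); the frame turns with the screw, x along the slot, z up. Steel coin-slot head 28 mm diameter, 9.5 mm high; slot right across it, open at both ends, 7.5 mm wide, 7 mm deep, its rims rounded (2.5 mm radius) so that it is 12.5 mm wide at the very top.
- screw_c (a joint): Turn of captive screw c, rad; grows as the screw turns clockwise seen from above. 0: slot along the chassis' x (fully open); 1.571: locked, slot along the chassis' y (its long side), where it meets its stop. Starts locked, 1.5 or more. It stays where it is left; friction about 0.06 N m, no spring.
- screw_c_slot (a point): Centre of the slot floor of screw c, on its upright axis, 2.5 mm above the cover (52.5 mm above the bench); the frame turns with the screw, x along the slot, z up. Steel coin-slot head 28 mm diameter, 9.5 mm high; slot right across it, open at both ends, 7.5 mm wide, 7 mm deep, its rims rounded (2.5 mm radius) so that it is 12.5 mm wide at the very top.
- screw_d (a joint): Turn of captive screw d, rad; grows as the screw turns clockwise seen from above. 0: slot along the chassis' x (fully open); 1.571: locked, slot along the chassis' y (its long side), where it meets its stop. Starts locked, 1.5 or more. It stays where it is left; friction about 0.06 N m, no spring.
- screw_d_slot (a point): Centre of the slot floor of screw d, on its upright axis, 2.5 mm above the cover (52.5 mm above the bench); the frame turns with the screw, x along the slot, z up. Steel coin-slot head 28 mm diameter, 9.5 mm high; slot right across it, open at both ends, 7.5 mm wide, 7 mm deep, its rims rounded (2.5 mm radius) so that it is 12.5 mm wide at the very top.
- blade_key: Flat-bladed key, 83 mm long, about 0.09 kg, hanging upright in either rack hole, blade down. Origin at the middle of the blade's tip edge, z up along the key, x along the blade's width. Steel blade 20 mm wide (x), 3.5 mm thick (y), z 0 to 13 mm; Black slab handle z 39 to 83 mm, 38 mm along x, 22 mm along y: grip its flat sides, across y. A half turn about z changes nothing.
- blade_key_flange (a point): Centre of the underside of the key's steel flange, 30 mm above the blade tip; flange 40 mm diameter, 5 mm thick; below it a 19 mm diameter boss, 13 mm long, fills most of the rack hole.
- rack: Plywood tool rack fixed to the bench: base 80 x 160 mm, hole board 60 x 150 mm with its top 55 mm above the bench and 8 mm thick, open below. Origin at the centre of the underside, y along the row of two holes.
- rack_hole_0 (a point): Centre of the rack's hole at rack y = -42 mm, at the board's upper face; 28 mm diameter through hole, rim chamfered. A key hangs here by its flange, blade tip 30 mm below this point.
- rack_hole_1 (a point): The same for the hole at rack y = +42 mm.
- socket_key: The other key, in the other rack hole: same length, flange and height, but with a waisted round black handle of 32 mm diameter and a round 17 mm socket end. Not for these screws; leave it. Origin at the centre of its lower end.
- flux_tin: Bystander: round yellow tin 52 mm diameter, 21 mm high, on the bench; origin under its centre.
- battery: Bystander: block battery 26 x 30 x 47 mm standing on the bench; origin under its centre.
- wood_plug: Bystander: turned maple plug 23 mm diameter, 47 mm high, standing on the bench; origin under its centre.
- glue_bottle: Bystander: pale glue bottle with red nozzle, 38 mm diameter, 98 mm high, standing on the bench; origin under its centre.
- tape: Bystander: roll of masking tape 101 mm diameter, 24 mm high, lying on the bench; origin under its centre.
There are look-alikes about, which are no part of the job. What is shaped like the blade_key but blue or yellow is not meant.

How it is judged:
By the outcome, as a careful person would: the job done as asked, in the order asked, and still so for the second after the job is handed in, with the robot touching nothing.
It also fails if it takes over 64 s, if anything falls off the work surface, if the arm or the gripper's body presses on something with over 40 N, if the wrist force passes 120 N, or if a joint passes its speed limit or range.

### The arm

A 7-joint arm with a two-finger parallel gripper is mounted at the origin on a cart in front of the work surface, level with it; the furniture and walls round the work are solid. World frame = base frame: x ahead of the robot, y to its left, z up, the work surface at z = 0. Lengths are in m, angles in rad, forces in N, time in s.
With the tool pointing down it reaches from about 0.35 to 0.9 m from the base axis. Payload 8.1 kg.
Tool frame: the origin (TCP) lies at the very end of the fingers, on their centre line; the grasp point (between the pads) lies 19 mm behind it; z points along the fingers, y is the line along which they close (so a half turn about z gives the same grasp; the last joint's range is limited). The gripper opens to 92 mm and grips with 3 to 60 N. Pads are 19 mm wide; open, the fingers measure 130 mm over their backs; the gripper's body (75 mm by 190 mm) begins 47 mm behind the grasp point.
Start: joints at [-1.337, 0.434, 0.025, 1.573, -0.012, 1.134, -0.075], TCP at [0.207, 0.59, 0.227] pointing down, gripper open.
Joint ranges: [-2.62, 2.62], [-0.44, 2.09], [-1.27, 1.32], [0.08, 2.57], [-1.32, 4.46], [0.12, 2], [-2.74, 2.74]. Speed limits (rad/s): [2.22, 2.22, 3.01, 3.01, 3.14, 3.14, 3.14].

### API

Orientations are given as a rotation vector (axis times angle).
In Python, from cell import readout, cams, job gives the robot as it stands.
- The arm moves only by the tool drive_tool, never from a script. Its argument "commands" is a list of rows, each a list of 3 entries, a list of its own where there are three numbers: the turn, a rotation vector about the tool's x, y, z in rad, then the shift along the tool's x, y, z in cm, then the gripper's target within -1 to 1 (fully open at 1, half-way at 0, shut at -1). A call has 1 to 20 rows; each row is the pose to reach, as a shift and turn from the pose commanded when the call began, along the tool's axes at that moment; what a row does not reach only later rows make up. A row lasts 1/12 s, in which the tool goes at most 41.7 mm and 7.16 degrees, less where a joint would pass 70% of its speed; a pose out of reach is approached as far as the arm can. A call with a gripper value outside its range is refused whole. The fingers move at their own pace and stop on an object; "newtons" is the grip in N (left out, the last holds). Time passes only in rows, so rows that repeat a pose let the fingers close. It gives the time, the measured TCP pose, the force, the opening and the grip force at its end, in the units of the state.
- readout.observe(): the state, without advancing time (a new reading comes with each control period).
- cams.get_image(name): name is "scene" or "top" or "wrist"; returns the picture (480x640x3 uint8, blue, green, red); there is no depth.
- cams.camera_info(name): a dict with "camera_matrix" (3x3 intrinsics, pixels), "k1" (the pictures are not rectified: a ray, as slopes to the right and down, at radius r is drawn at 1 + k1 r^2 times it, then the intrinsics apply), "R" (3x3) and "t" (3): a world point X has camera coordinates R X + t. Camera axes: x right, y down, z forward; pixel columns grow to the right and rows downward; lengths in m; the calibration is good to about 2 mm. A picture is of the moment at which its call begins: read the wrist's pose just before it. camera_info takes no time and is no camera call; for the wrist camera it gives the pose at the moment of the call.
- job.sign_off(): hands the job in; it is judged then, once.
The state is a dict: "clock": time; "joints": joint angles; "dq": joint speeds; "joint_efforts": joint torques, N m; "position": TCP position; "ee_rot": TCP orientation; "force": force on the tool from outside, world axes, zero at the start; "ft_torque": the same for the moment, N m; "width": opening from 0.0 (shut) to 1.0 (fully open); "gripper_force": force on a finger pad.
Only numpy, scipy, OpenCV 4.12 (cv2) and the standard library are available. Lean on these libraries where they do the work, as an engineer would, in place of code of your own. Each camera call takes 0.05 s, during which the arm holds its last target. There are 200 camera calls.

## Working session

There is one attempt and no reset: what is moved stays moved. The work goes in short steps, Python scripts to look and compute and a tool call to move; the robot and the scene stay as the last step left them, time stands still between calls to the robot, and variables do not carry over. Pictures are saved under pics/ and viewed, at most 10 in all, crops included, and the job is handed in when it is done.

Besides the shell and the picture viewer there is one more tool, called after "Emit:" as a command line: name --argument value ..., lists and objects as JSON in quotes. drive_tool: Moves the arm, as the interface text tells. Its arguments: {"type":"object","properties":{"commands":{"type":"array"},"newtons":{"type":"number"}},"required":["commands"]}

```bash
mkdir -p pics; cat > h.py <<'E'
import numpy as np, cv2
from scipy.spatial.transform import Rotation as Ro
from cell import readout, cams, job
def ci(n):
    c=cams.camera_info(n); return np.array(c["camera_matrix"]),c["k1"],np.array(c["R"]),np.array(c["t"])
def ray(c,uv):
    K,k,R,t=c; p=cv2.undistortPoints(np.array([[uv]],float),K,np.array([k,0,0,0.]))[0,0]
    return -R.T@t, R.T@np.array([p[0],p[1],1])
def atz(c,uv,z):
    o,d=ray(c,uv); return o+d*(z-o[2])/d[2]
def proj(c,X):
    K,k,R,t=c; return cv2.projectPoints(np.atleast_2d(X).astype(float),cv2.Rodrigues(R)[0],t,K,np.array([k,0,0,0.]))[0][:,0]
E
python3 - <<'E'
from h import *
for n in ("scene","top"):
    im=cams.get_image(n); cv2.imwrite(f"pics/{n}0.png",im); c=ci(n); print(n,c[0].tolist(),c[1],(-c[2].T@c[3]).round(3),c[2].round(3).tolist())
s=readout.observe(); print(s)
E
```

```text
scene [[545.3505333509315, 0.0, 317.5101283658935], [0.0, 545.3505333509315, 244.56050826633995], [0.0, 0.0, 1.0]] -0.04412223526899401 [-0.399 -0.972  0.743] [[0.639, -0.769, -0.019], [-0.39, -0.302, -0.87], [0.663, 0.563, -0.493]]
top [[473.46225191579725, 0.0, 316.1430358433046], [0.0, 473.46225191579725, 237.05476568973154], [0.0, 0.0, 1.0]] -0.0500263252856394 [ 0.32  -0.196  1.298] [[0.017, -1.0, 0.013], [-0.99, -0.019, -0.137], [0.137, -0.011, -0.99]]
{'clock': 0.1, 'joints': array([-1.33659849,  0.43518026,  0.02497884,  1.57402088, -0.01160022,
        1.13401422, -0.0750692 ]), 'dq': array([-0.00231846, -0.00350383,  0.00133578, -0.00335687,  0.00210607,
        0.00153578,  0.00112246]), 'joint_efforts': array([ 3.37850463e-03, -6.69118023e+01,  9.88117866e-01, -3.15147507e+01,
       -6.04830589e-02,  3.73361260e-02,  4.45786623e-05]), 'position': array([0.20643889, 0.58941899, 0.22600107]), 'ee_rot': array([-5.26592501e-01, -3.09702996e+00,  2.31435496e-03]), 'force': array([-0.65066942,  0.40157089, -0.12783456]), 'ft_torque': array([-0.02882613, -0.00835006,  0.01509524]), 'gripper_force': 0.0, 'width': 1.0004054132483582}
```

View pics/top0.png

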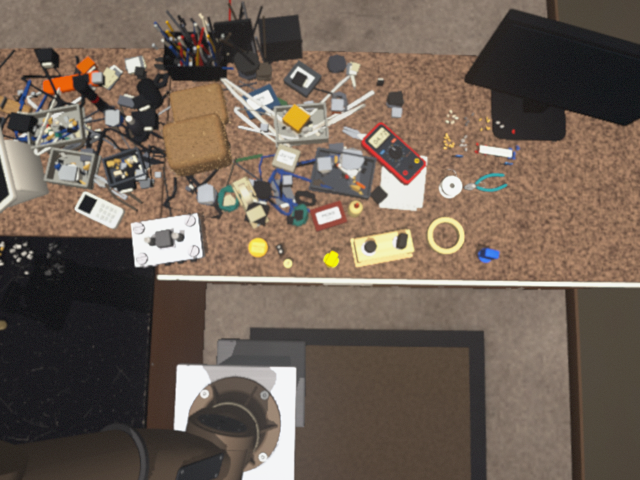

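View pics/scene0.png

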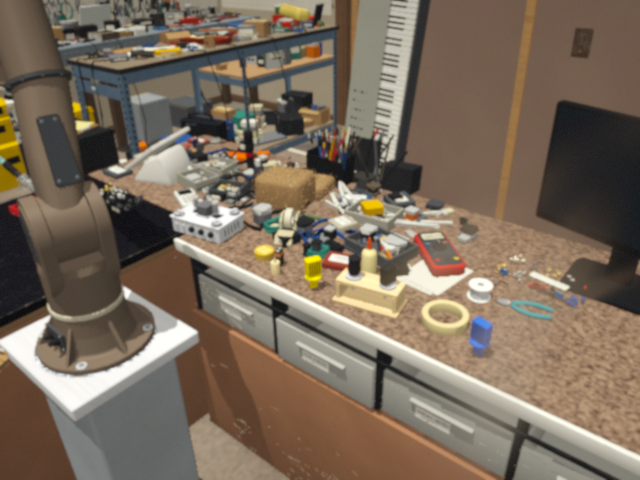

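```bash
python3 - <<'E'
from h import *
t=cv2.imread("pics/top0.png"); s=cv2.imread("pics/scene0.png")
f=lambda im,x,y,w,h,W,H: cv2.resize(im[y:y+h,x:x+w],(W,H),interpolation=cv2.INTER_CUBIC)
o=np.zeros((600,800,3),np.uint8)
o[:300,:400]=f(t,127,210,80,60,400,300); o[:300,400:]=f(t,342,220,80,60,400,300)
o[300:,:400]=f(s,165,180,88,66,400,300); o[300:,400:]=f(s,325,240,92,69,400,300)
cv2.imwrite("pics/crop0.png",o)
c=ci("top")
for n,uv,z in [("ch",(167,240),.05),("h1",(371,247),.09),("h2",(402,241),.09),("rackc",(382,248),.055)]: print(n,atz(c,uv,z).round(3))
E
```

```text
ch [0.478 0.187 0.05 ]
h1 [ 0.465 -0.351  0.09 ]
h2 [ 0.482 -0.431  0.09 ]
rackc [ 0.467 -0.384  0.055]
```

View pics/crop0.png

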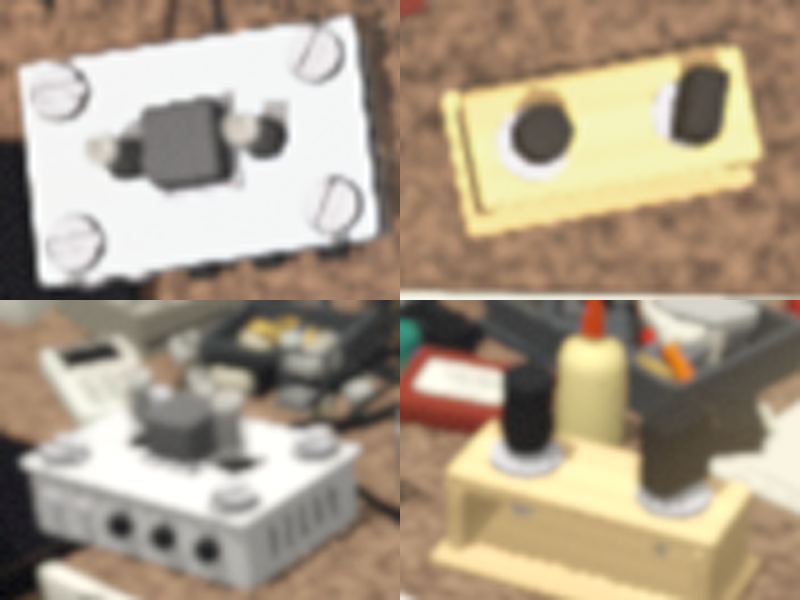

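```bash
cat >> h.py <<'E'
def Rt(): 
    s=readout.observe(); return Ro.from_rotvec(s["ee_rot"]),np.array(s["position"]),s
def down(psi): # tool z down, tool y at world yaw psi
    y=np.array([np.cos(psi),np.sin(psi),0]); z=np.array([0,0,-1.]); return Ro.from_matrix(np.c_[np.cross(y,z),y,z])
def mv(p,psi):
    R,q,s=Rt(); d=R.inv().apply(np.array(p)-q)*100; return (R.inv()*down(psi)).as_rotvec().round(4).tolist(), d.round(3).tolist()
E
python3 - <<'E'
from h import *
R,q,s=Rt(); c=ci("wrist"); o=-c[2].T@c[3]
print("cam in tool",R.inv().apply(o-q).round(4),"cam axes in tool\n",(R.inv().as_matrix()@c[2].T).round(3),c[0][0,0],c[0][:2,2])
print(mv((.42,.12,.32),np.pi/2),mv((.43,-.42,.30),np.pi/2))
E
```

```text
cam in tool [ 7.720e-02  1.000e-04 -1.583e-01] cam axes in tool
 [[-0.002 -0.958 -0.285]
 [ 1.    -0.002 -0.001]
 [ 0.    -0.285  0.958]] 354.3051744576038 [320.23648057 237.12768366]
([-0.0015, -0.0001, -0.3368], [-35.672, -37.259, -9.34]) ([-0.0015, -0.0001, -0.3368], [-54.463, -87.891, -7.263])
```

Emit:
drive_tool --commands '[[[0,0,-0.337],[-35.7,-37.3,-9.3],1],[[0,0,-0.337],[-35.7,-37.3,-9.3],1],[[0,0,-0.337],[-35.7,-37.3,-9.3],1],[[0,0,-0.337],[-35.7,-37.3,-9.3],1],[[0,0,-0.337],[-35.7,-37.3,-9.3],1],[[0,0,-0.337],[-35.7,-37.3,-9.3],1],[[0,0,-0.337],[-35.7,-37.3,-9.3],1],[[0,0,-0.337],[-35.7,-37.3,-9.3],1],[[0,0,-0.337],[-35.7,-37.3,-9.3],1],[[0,0,-0.337],[-35.7,-37.3,-9.3],1],[[0,0,-0.337],[-35.7,-37.3,-9.3],1],[[0,0,-0.337],[-35.7,-37.3,-9.3],1],[[0,0,-0.337],[-35.7,-37.3,-9.3],1],[[0,0,-0.337],[-35.7,-37.3,-9.3],1],[[0,0,-0.337],[-35.7,-37.3,-9.3],1],[[0,0,-0.337],[-35.7,-37.3,-9.3],1],[[0,0,-0.337],[-35.7,-37.3,-9.3],1]]'

```text
clock: 1.52
position: [0.4195, 0.1211, 0.3193]
ee_rot: [0.004, -3.141, 0.0]
force: [-0.9, 0.5, -0.7]
width: 1.002
gripper_force: 0.0
```

```bash
python3 - <<'E'
from h import *
import pickle
R,q,s=Rt(); c=ci("wrist"); im=cams.get_image("wrist"); cv2.imwrite("pics/w1.png",im); pickle.dump(c,open("w1.pkl","wb"))
print(q,s["ee_rot"],s["clock"],s["dq"].round(3),mv((.42,-.42,.30),np.pi/2))
E
```

```text
[0.41952881 0.12106816 0.31932201] [ 3.68579510e-03 -3.14074303e+00  9.10063849e-05] 1.5167 [-0.006  0.001  0.001 -0.001  0.002  0.001  0.004] ([-0.0001, -0.0007, 0.0025], [0.094, -54.105, 1.943])
```

View pics/w1.png

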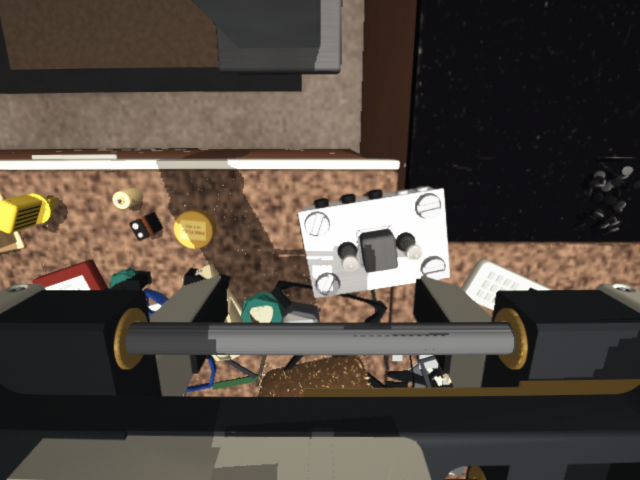

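Emit:
drive_tool --commands '[[[0,0,0],[-10,-52,9.5],1],[[0,0,0],[-10,-52,9.5],1],[[0,0,0],[-10,-52,9.5],1],[[0,0,0],[-10,-52,9.5],1],[[0,0,0],[-10,-52,9.5],1],[[0,0,0],[-10,-52,9.5],1],[[0,0,0],[-10,-52,9.5],1],[[0,0,0],[-10,-52,9.5],1],[[0,0,0],[-10,-52,9.5],1],[[0,0,0],[-10,-52,9.5],1],[[0,0,0],[-10,-52,9.5],1],[[0,0,0],[-10,-52,9.5],1],[[0,0,0],[-10,-52,9.5],1],[[0,0,0],[-10,-52,9.5],1],[[0,0,0],[-10,-52,9.5],1],[[0,0,0],[-10,-52,9.5],1],[[0,0,0],[-10,-52,9.5],1]]'

```text
clock: 2.98
position: [0.5212, -0.398, 0.2247]
ee_rot: [-0.004, 3.141, 0.002]
force: [-0.4, 0.5, -1.0]
width: 0.999
gripper_force: 0.0
```

```bash
python3 - <<'E'
from h import *
import pickle
R,q,s=Rt(); c=ci("wrist"); im=cams.get_image("wrist"); cv2.imwrite("pics/w2.png",im); pickle.dump(c,open("w2.pkl","wb"))
print(q,s["ee_rot"],s["clock"],s["dq"].round(3))
print(proj(c,[(.475,-.43,.108)]))
cv2.imwrite("pics/w2c.png",cv2.resize(im[80:380,120:520],(800,600),interpolation=cv2.INTER_CUBIC))
E
```

```text
[ 0.52121943 -0.39800408  0.22468484] [-4.26999630e-03  3.14124740e+00  2.09003159e-03] 2.9833 [-0.008 -0.013  0.002  0.001  0.001 -0.001  0.002]
[[278.61193404 173.78232011]]
```

View pics/w2c.png

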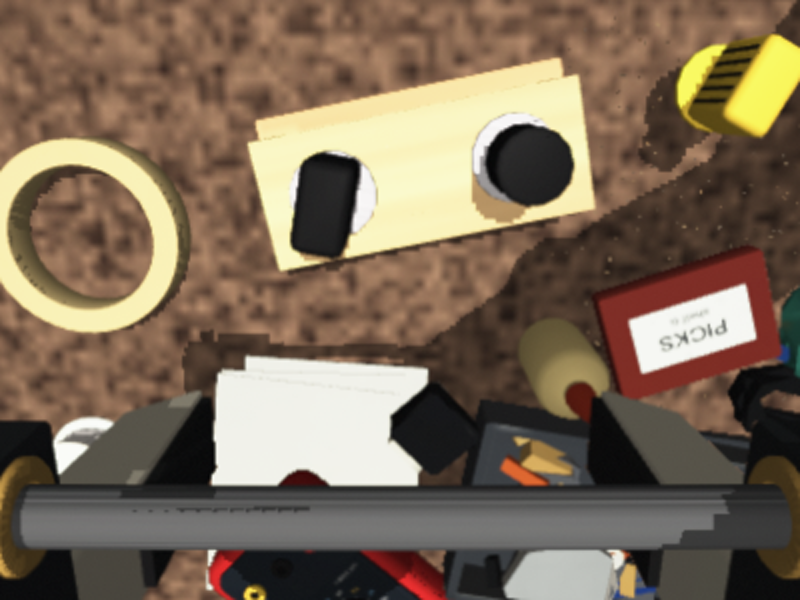

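```bash
cat > fitkey.py <<'E'
from h import *
import pickle
from scipy.optimize import least_squares, minimize
c=pickle.load(open("w2.pkl","rb")); im=cv2.imread("pics/w2.png")
f=lambda p: np.array(p)/2+[120,80]
# rack board
obs=np.array([f(p) for p in [(249,142),(579,76),(595,208),(282,271)]])
loc=np.array([(-.03,-.075),(-.03,.075),(.03,.075),(.03,-.075)])
def P(v,l,z):
    a=v[2]; r=np.array([[np.cos(a),-np.sin(a)],[np.sin(a),np.cos(a)]]); return np.c_[l@r.T+v[:2],np.full(len(l),z)]
r=least_squares(lambda v:(proj(c,P(v,loc,.055))-obs).ravel(),[.47,-.39,.2]); print("rack",r.x.round(4),r.fun.round(1))
print("holes",P(r.x,np.array([(0,-.042),(0,.042)]),.055).round(4))
g=im.max(2); M=np.zeros(g.shape,np.uint8); x0,y0=255,150
M[y0:212,x0:302]=(g[y0:212,x0:302]<55)
n,lab,st,_=cv2.connectedComponentsWithStats(M); k=1+st[1:,4].argmax(); M=(lab==k).astype(np.uint8); print("mask",st[k])
b=np.array([(-.019,-.011),(-.019,.011),(.019,.011),(.019,-.011)])
S=8
def cost(v):
    pts=np.vstack([proj(c,P(v,b,z)) for z in (.064,.108)])
    h=cv2.convexHull((((pts-[x0-10,y0-10])+.5)*S).astype(np.float32)).astype(np.int32)
    q=np.zeros((82*S,67*S),np.uint8); cv2.fillConvexPoly(q,h,1)
    q=cv2.resize(q.astype(np.float32),(67,82),interpolation=cv2.INTER_AREA)
    return np.abs(q-M[y0-10:y0+72,x0-10:x0+57]).sum()
best=min((minimize(cost,[.478,-.432,a],method="Nelder-Mead",options=dict(initial_simplex=[[.478,-.432,a],[.485,-.432,a],[.478,-.425,a],[.478,-.432,a+.2]])) for a in (-.4,-.2,0,.2,.4)),key=lambda r:r.fun)
print("key",best.x.round(4),best.fun)
psi=best.x[2]+np.pi/2
for z in (.13,.075): print(z,mv((best.x[0],best.x[1],z),psi))
E
python3 fitkey.py
```

```text
rack [ 0.4758 -0.3869  0.1968] [ 0.   0.5  0.1 -0.4  0.3  0.3 -0.5 -0.4]
holes [[ 0.484  -0.4281  0.055 ]
 [ 0.4676 -0.3457  0.055 ]]
mask [ 266  157   34   52 1360]
key [ 0.4837 -0.4289 -0.2678] 240.609375
0.13 ([0.0012, 0.0006, 0.2706], [3.768, -3.087, 9.49])
0.075 ([0.0012, 0.0006, 0.2706], [3.772, -3.093, 14.99])
```

Emit:
drive_tool --commands '[[[0,0,0.255],[3.77,-3.09,9.0],0.1],[[0,0,0.255],[3.77,-3.09,9.0],0.1],[[0,0,0.255],[3.77,-3.09,9.0],0.1],[[0,0,0.255],[3.77,-3.09,9.0],0.1],[[0,0,0.255],[3.77,-3.09,9.0],0.1],[[0,0,0.255],[3.77,-3.09,9.0],0.1]]' --newtons 40

```text
clock: 3.53
position: [0.4847, -0.4303, 0.1366]
ee_rot: [0.394, 3.114, -0.001]
force: [0.5, -0.1, -0.5]
width: 0.616
gripper_force: 0.0
```

```bash
python3 - <<'E'
from h import *
s=readout.observe();print(s["width"],s["dq"].round(3)); print(mv((.4837,-.4289,.072),np.pi/2-.255))
E
```

```text
0.615796718309779 [-0.002 -0.008  0.001 -0.015 -0.001 -0.003  0.001]
([-0.0, 0.0029, 0.0032], [0.152, 0.112, 6.458])
```

Emit:
drive_tool --commands '[[[0,0,0],[0.15,0.1,2],0.1],[[0,0,0],[0.15,0.1,4],0.1],[[0,0,0],[0.15,0.1,5.5],0.1],[[0,0,0],[0.15,0.1,6.4],0.1],[[0,0,0],[0.15,0.1,6.4],0.1],[[0,0,0],[0.15,0.1,6.4],-1],[[0,0,0],[0.15,0.1,6.4],-1],[[0,0,0],[0.15,0.1,6.4],-1],[[0,0,0],[0.15,0.1,6.4],-1],[[0,0,0],[0.15,0.1,6.4],-1],[[0,0,0],[0.15,0.1,6.4],-1]]' --newtons 40

```text
clock: 4.45
position: [0.4817, -0.4299, 0.0714]
ee_rot: [0.399, 3.115, -0.0]
force: [-0.7, 1.7, 5.8]
width: 0.237
gripper_force: 39.1
```

```bash
python3 - <<'E'
from h import *
R,q,s=Rt();print(q,s["width"]*92,s["gripper_force"],s["ft_torque"].round(3)); print(np.arctan2(*R.as_matrix()[[1,0],1]))
E
```

```text
[ 0.48174804 -0.42991091  0.07143536] 21.765838631941573 39.13878858089447 [ 0.275  0.054 -0.027]
1.315947595299456
```

Emit:
drive_tool --commands '[[[0,0,0],[0,0,-1],-1],[[0,0,0],[0,0,-3],-1],[[0,0,0],[0,0,-6],-1],[[0,0,0],[0,0,-9.5],-1],[[0,0,0],[0,0,-12],-1],[[0,0,0],[0,0,-12],-1]]'

```text
clock: 4.95
position: [0.4828, -0.4323, 0.1971]
ee_rot: [0.399, 3.109, -0.007]
force: [0.5, -0.9, -0.8]
width: 0.242
gripper_force: 39.1
```

```bash
python3 - <<'E'
from h import *
R,q,s=Rt();print(q,s["width"]*92,s["joints"][6],s["force"].round(2)); print(mv((.57,.13,.19),np.pi/2))
E
```

```text
[ 0.48281774 -0.43230012  0.19709733] 22.278198456982814 2.2835331524335776 [ 0.52 -0.85 -0.78]
([-0.0046, 0.0072, -0.2555], [5.782, 56.61, 0.458])
```

Emit:
drive_tool --commands '[[[0,0,-0.12],[2.9,28.3,0],-1],[[0,0,-0.12],[2.9,28.3,0],-1],[[0,0,-0.12],[2.9,28.3,0],-1],[[0,0,-0.12],[2.9,28.3,0],-1],[[0,0,-0.12],[2.9,28.3,0],-1],[[0,0,-0.12],[2.9,28.3,0],-1],[[0,0,-0.255],[5.8,56.6,0.6],-1],[[0,0,-0.255],[5.8,56.6,0.6],-1],[[0,0,-0.255],[5.8,56.6,0.6],-1],[[0,0,-0.255],[5.8,56.6,0.6],-1],[[0,0,-0.255],[5.8,56.6,0.6],-1],[[0,0,-0.255],[5.8,56.6,0.6],-1],[[0,0,-0.255],[5.8,56.6,0.6],-1],[[0,0,-0.255],[5.8,56.6,0.6],-1],[[0,0,-0.255],[5.8,56.6,0.6],-1],[[0,0,-0.255],[5.8,56.6,0.6],-1],[[0,0,-0.255],[5.8,56.6,0.6],-1],[[0,0,-0.255],[5.8,56.6,0.6],-1],[[0,0,-0.255],[5.8,56.6,0.6],-1]]'

```text
clock: 6.53
position: [0.568, 0.1308, 0.185]
ee_rot: [0.004, 3.141, -0.0]
force: [-0.1, -0.2, -0.7]
width: 0.241
gripper_force: 39.1
```

```bash
python3 - <<'E'
from h import *
import pickle
R,q,s=Rt(); c=ci("wrist"); im=cams.get_image("wrist"); cv2.imwrite("pics/w3.png",im); pickle.dump(c,open("w3.pkl","wb"))
print(q,s["ee_rot"],s["clock"],s["dq"].round(3),s["joints"].round(2),s["width"]*92)
cv2.imwrite("pics/w3c.png",cv2.resize(im[60:360,200:600],(800,600),interpolation=cv2.INTER_CUBIC))
E
```

```text
[0.56797042 0.13079273 0.18497546] [ 4.08022955e-03  3.14144026e+00 -4.57778389e-04] 6.5333 [ 0.     0.001 -0.006 -0.001 -0.005 -0.001 -0.001] [-0.69  0.43  0.52  1.76 -0.25  1.01  1.49] 22.212306296985183
```

View pics/w3c.png

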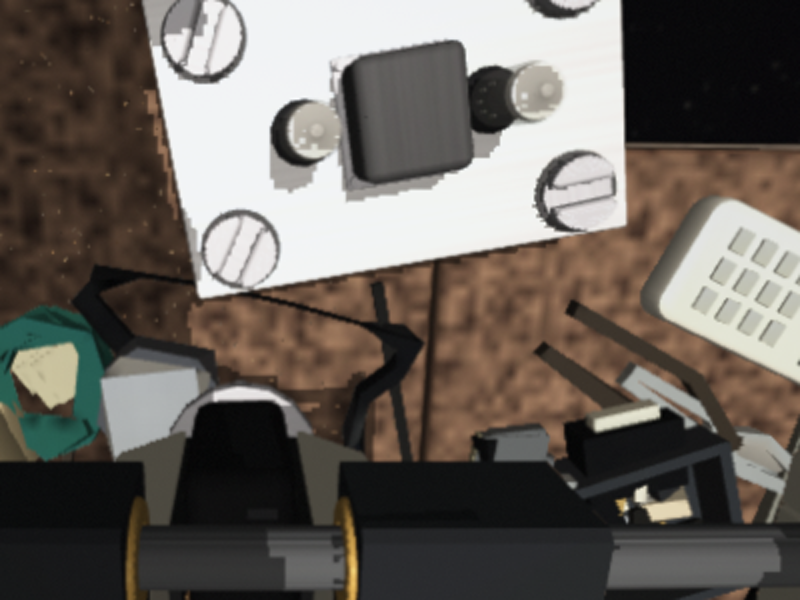

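```bash
cat > fitch.py <<'E'
from h import *
import pickle
from scipy.optimize import least_squares
c=pickle.load(open("w3.pkl","rb")); c1=pickle.load(open("w1.pkl","rb"))
def P(v,l):
    l=np.array(l,float); a=v[2]; r=np.array([[np.cos(a),-np.sin(a)],[np.sin(a),np.cos(a)]]); return np.c_[l[:,:2]@r.T+v[:2],l[:,2]]
L=[(.059,-.09,.05),(.059,.09,.05),(.041,-.069,.0595),(.041,.069,.0595),(-.041,-.069,.0595)]
O=np.array([(199,298),(626,222),(241,247),(579,189),(204,36)])/2+[200,60]
L1=[(-.041,-.069,.0595),(.041,-.069,.0595),(-.041,.069,.0595),(.041,.069,.0595)]; O1=np.array([(317,223),(327,284),(428,206),(432,266)])
r=least_squares(lambda v:(proj(c,P(v,L))-O).ravel(),[.478,.187,.1]); print(r.x.round(4),r.fun.round(1))
print("w1 resid",(proj(c1,P(r.x,L1))-O1).round(1).tolist())
v=r.x
if __name__=="__main__":
    im=cv2.imread("pics/w3.png"); out=[]
    for s in (-1,1):
        g=np.linspace(-.02,.02,400); X,Y=np.meshgrid(g,g)  # rows: chassis y, up=+y ; cols: chassis x
        pts=P(v,np.c_[X.ravel()+s*.041,-Y.ravel()-.069,np.full(X.size,.0595)])
        m=proj(c,pts).astype(np.float32).reshape(400,400,2)
        o=cv2.remap(im,m,None,cv2.INTER_CUBIC); cv2.circle(o,(200,200),140,(0,0,255),1); out.append(o)
    cv2.imwrite("pics/slots.png",np.hstack(out)); print("centres",P(v,[(-.041,-.069,.0525),(.041,-.069,.0525)]).round(4))
E
python3 fitch.py
```

```text
[0.4796 0.1913 0.1724] [-0.5 -0.   0.4  0.5 -0.8  1.8  2.9  0.2 -1.9 -1.7]
w1 resid [[-0.5, 2.0], [0.6, 2.0], [1.5, 0.0], [3.0, 2.7]]
centres [[0.4511 0.1163 0.0525]
 [0.5319 0.1304 0.0525]]
```

View pics/slots.png

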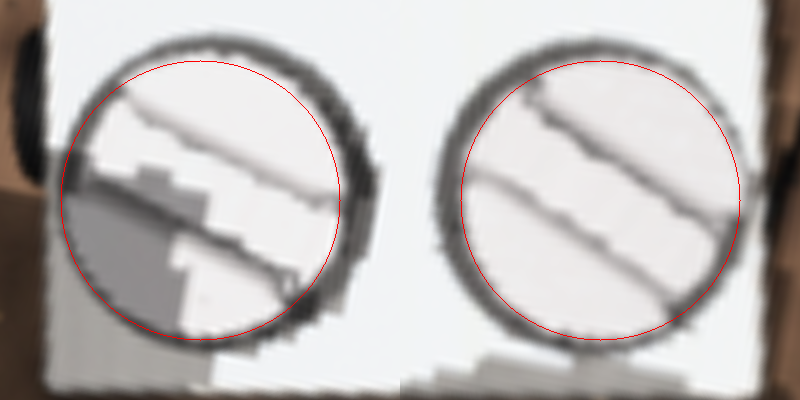

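```bash
python3 - <<'E'
from h import *
print(mv((.533,.1295,.17),1.188+np.pi))
E
```

```text
([-0.0003, -0.0002, -2.7611], [3.501, -0.161, 1.496])
```

Emit:
drive_tool --commands '[[[0,0,-2.2],[3.5,-0.16,0],-1],[[0,0,-2.2],[3.5,-0.16,0],-1],[[0,0,-2.2],[3.5,-0.16,0],-1],[[0,0,-2.2],[3.5,-0.16,0],-1],[[0,0,-2.2],[3.5,-0.16,0],-1],[[0,0,-2.2],[3.5,-0.16,0],-1],[[0,0,-2.2],[3.5,-0.16,0],-1],[[0,0,-2.2],[3.5,-0.16,0],-1],[[0,0,-2.2],[3.5,-0.16,0],-1],[[0,0,-2.2],[3.5,-0.16,0],-1],[[0,0,-2.2],[3.5,-0.16,0],-1],[[0,0,-2.2],[3.5,-0.16,0],-1],[[0,0,-2.2],[3.5,-0.16,0],-1],[[0,0,-2.2],[3.5,-0.16,0],-1],[[0,0,-2.2],[3.5,-0.16,0],-1],[[0,0,-2.2],[3.5,-0.16,0],-1],[[0,0,-2.2],[3.5,-0.16,0],-1],[[0,0,-2.2],[3.5,-0.16,0],-1]]'

```text
clock: 8.08
position: [0.5322, 0.1299, 0.1839]
ee_rot: [2.625, -1.701, -0.006]
force: [-0.6, 0.5, -4.1]
width: 0.24
gripper_force: 39.1
```

```bash
python3 - <<'E'
from h import *
R,q,s=Rt(); print(s["joints"].round(2),R.as_matrix()[:,2]); print(mv((.533,.1295,.14),1.188+np.pi))
E
```

```text
[ 0.36  0.56 -1.02  1.75  0.53  1.15  2.73] [-0.01089184 -0.00968134 -0.99989381]
([0.0149, 0.0012, -0.7672], [0.047, -0.117, 4.392])
```

Emit:
drive_tool --commands '[[[0,0,2.2],[0,0,0],-1],[[0,0,2.2],[0,0,0],-1],[[0,0,2.2],[0,0,0],-1],[[0,0,2.2],[0,0,0],-1],[[0,0,2.2],[0,0,0],-1],[[0,0,2.2],[0,0,0],-1],[[0,0,2.2],[0,0,0],-1],[[0,0,2.2],[0,0,0],-1],[[0,0,2.2],[0,0,0],-1],[[0,0,2.2],[0,0,0],-1],[[0,0,2.2],[0,0,0],-1],[[0,0,2.2],[0,0,0],-1],[[0,0,2.2],[0,0,0],-1],[[0,0,2.2],[0,0,0],-1],[[0,0,2.2],[0,0,0],-1],[[0,0,2.2],[0,0,0],-1],[[0,0,2.2],[0,0,0],-1],[[0,0,2.2],[0,0,0],-1],[[0,0,2.2],[0,0,0],-1]]'

```text
clock: 9.67
position: [0.5317, 0.1303, 0.1829]
ee_rot: [-0.336, -3.111, 0.018]
force: [-0.1, -0.6, -0.4]
width: 0.239
gripper_force: 39.1
```

```bash
python3 - <<'E'
from h import *
R,q,s=Rt(); print(s["joints"].round(2),R.as_matrix()[:,2],s["width"]*92); print(mv((.5315,.1295,.135),1.188))
E
```

```text
[ 0.02  0.41 -0.48  1.78  0.22  1.03  0.8 ] [-0.01336688 -0.01019878 -0.99985865] 22.02269326571802
([-0.0137, -0.0098, 0.1679], [-0.05, -0.021, 4.795])
```

Emit:
drive_tool --commands '[[[-0.0137,-0.0098,0.168],[0.1,-0.03,2.5],-1],[[-0.0137,-0.0098,0.168],[0.1,-0.03,4.8],-1],[[-0.0137,-0.0098,0.168],[0.1,-0.03,4.8],-1],[[-0.0137,-0.0098,0.168],[0.1,-0.03,4.8],-1],[[-0.0137,-0.0098,0.168],[0.1,-0.03,4.8],-1]]'

```text
clock: 10.08
position: [0.5304, 0.1307, 0.1358]
ee_rot: [0.586, 3.086, 0.001]
force: [1.0, -0.3, -0.4]
width: 0.243
gripper_force: 39.1
```

```bash
python3 - <<'E'
from h import *
import pickle
R,q,s=Rt(); print(q,s["joints"].round(2),R.as_matrix()[:,2],s["width"]*92,s["force"].round(1)); print(mv((.530,.1294,.100),1.188))
im=cams.get_image("wrist"); c=ci("wrist")
# overlay: predicted key flange/tip and far screw
u=proj(c,[(.5319,.1304,.0595)])[0]; print(u)
cv2.imwrite("pics/w4c.png",cv2.resize(im[150:450,120:520],(800,600),interpolation=cv2.INTER_CUBIC))
E
```

```text
[0.53044057 0.13071566 0.13582043] [-0.01  0.44 -0.44  1.85  0.23  0.9   0.63] [ 2.48174737e-04  9.01126882e-04 -9.99999563e-01] 22.31632831881698 [ 1.  -0.3 -0.4]
([0.0009, -0.0001, 0.0077], [-0.008, -0.142, 3.582])
[320.08874064 248.83056965]
```

View pics/w4c.png

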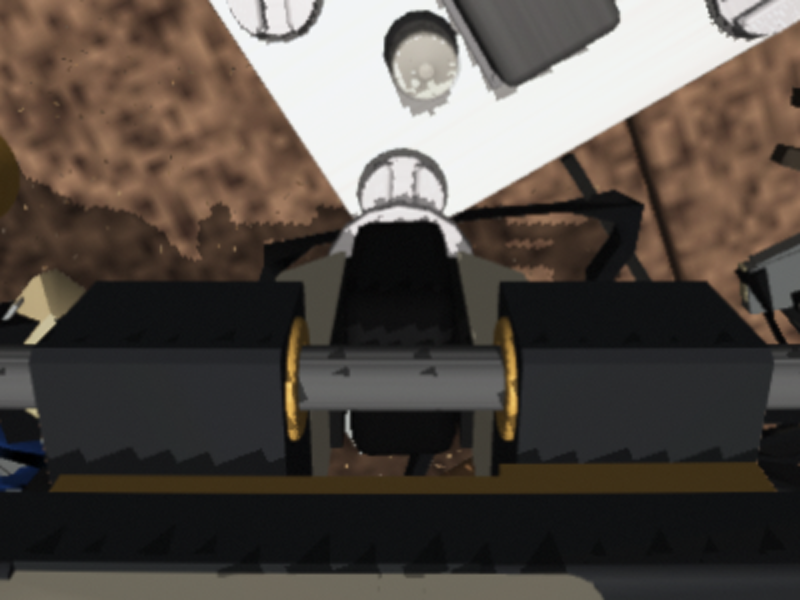

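Emit:
drive_tool --commands '[[[0,0,0.008],[0,0.05,1],-1],[[0,0,0.008],[0,0.05,2],-1],[[0,0,0.008],[0,0.05,2.5],-1],[[0,0,0.008],[0,0.05,2.8],-1],[[0,0,0.008],[0,0.05,3.1],-1],[[0,0,0.008],[0,0.05,3.3],-1],[[0,0,0.008],[0,0.05,3.5],-1],[[0,0,0.008],[0,0.05,3.5],-1]]' --newtons 50

```text
clock: 10.8
position: [0.53, 0.1312, 0.0995]
ee_rot: [-0.602, -3.083, -0.001]
force: [-0.6, -0.6, -0.2]
width: 0.242
gripper_force: 49.0
```

```bash
python3 - <<'E'
from h import *
R,q,s=Rt(); print(q,s["width"]*92,s["force"].round(2),s["ft_torque"].round(3)); print(mv((.530,.1294,.0995),1.188))
E
```

```text
[0.52995278 0.13117292 0.09952058] 22.28669194471243 [-0.63 -0.59 -0.23] [-0.021  0.022  0.045]
([0.0003, -0.0009, -0.0029], [-0.071, -0.162, 0.002])
```

Emit:
drive_tool --commands '[[[0,0,0.1],[0,0,0],-1],[[0,0,0.2],[0,0,0],-1],[[0,0,0.3],[0,0,0],-1],[[0,0,0.4],[0,0,0],-1],[[0,0,0.5],[0,0,0],-1],[[0,0,0.6],[0,0,0],-1],[[0,0,0.7],[0,0,0],-1],[[0,0,0.8],[0,0,0],-1],[[0,0,0.9],[0,0,0],-1],[[0,0,1.0],[0,0,0],-1],[[0,0,1.05],[0,0,0],-1],[[0,0,1.05],[0,0,0],-1]]'

```text
clock: 11.8
position: [0.5315, 0.1322, 0.1004]
ee_rot: [2.068, 2.364, 0.005]
force: [4.1, 2.3, -3.6]
width: 0.233
gripper_force: 49.1
```

```bash
python3 - <<'E'
from h import *
R,q,s=Rt(); print(q,s["width"]*92,s["force"].round(2),R.inv().apply(s["ft_torque"]).round(3),s["joints"].round(2)); print(np.arctan2(*R.as_matrix()[[1,0],1]))
E
```

```text
[0.53149162 0.13218866 0.10039727] 21.445617725475635 [ 4.09  2.28 -3.58] [-1.249  0.331  0.01 ] [-0.23  0.46 -0.15  1.9   0.09  0.79 -0.3 ]
0.13321460958333164
```

Emit:
drive_tool --commands '[[[0,0,0.05],[0,0,0],-1],[[0,0,0.1],[0,0,0],-1],[[0,0,0.1],[0,0,0],-1]]'

```text
clock: 12.05
position: [0.5317, 0.1322, 0.1004]
ee_rot: [2.182, 2.259, 0.006]
force: [5.4, 2.1, -3.3]
width: 0.241
gripper_force: 49.1
```

```bash
python3 - <<'E'
from h import *
R,q,s=Rt(); print(q,s["width"]*92,s["force"].round(2),R.inv().apply(s["ft_torque"]).round(3)); print(np.arctan2(*R.as_matrix()[[1,0],1]))
E
```

```text
[0.53165928 0.13218119 0.10043002] 22.20459677596654 [ 5.39  2.1  -3.31] [-1.295  0.563 -0.077]
0.03462837285790889
```

Emit:
drive_tool --commands '[[[0,0,0.05],[0,0,0],-1],[[0,0,0.1],[0,0,0],-1],[[0,0,0.1],[0,0,0],-1]]'

```text
clock: 12.3
position: [0.5318, 0.1321, 0.1004]
ee_rot: [2.293, 2.147, 0.006]
force: [5.7, 3.6, -3.3]
width: 0.242
gripper_force: 49.1
```

```bash
python3 - <<'E'
from h import *
R,q,s=Rt(); print(q,s["width"]*92,s["force"].round(2),R.inv().apply(s["ft_torque"]).round(3)); print(np.arctan2(*R.as_matrix()[[1,0],1]))
E
```

```text
[0.53177885 0.13214422 0.10044772] 22.287256433973422 [ 5.72  3.6  -3.32] [-1.367  0.714 -0.063]
-0.06546766157671134
```

Emit:
drive_tool --commands '[[[0,0,0.04],[0,0,0],-1],[[0,0,0.08],[0,0,0],-1],[[0,0,0.08],[0,0,0],-1]]'

```text
clock: 12.55
position: [0.5319, 0.1321, 0.1005]
ee_rot: [2.376, 2.055, 0.006]
force: [6.8, 2.8, -4.6]
width: 0.243
gripper_force: 49.1
```

```bash
cat > st.py <<'E'
from h import *
R,q,s=Rt(); print(q.round(4),s["width"]*92,s["force"].round(2),R.inv().apply(s["ft_torque"]).round(3),s["clock"]); print(np.arctan2(*R.as_matrix()[[1,0],1]))
E
python3 st.py
```

```text
[0.5319 0.1321 0.1005] 22.37611336980984 [ 6.79  2.82 -4.6 ] [-1.428  0.799 -0.15 ] 12.55
-0.1446749072698235
```

Emit:
drive_tool --commands '[[[0,0,0.04],[0,0,0],-1],[[0,0,0.08],[0,0,0],-1],[[0,0,0.08],[0,0,0],-1]]'

```text
clock: 12.8
position: [0.532, 0.132, 0.1004]
ee_rot: [2.455, 1.959, 0.006]
force: [6.0, 1.4, -5.9]
width: 0.241
gripper_force: 49.4
```

```bash
python3 st.py
```

```text
[0.532  0.132  0.1004] 22.20176557353521 [ 6.03  1.39 -5.89] [-1.541  0.857 -0.353] 12.8
-0.22415273905396596
```

Emit:
drive_tool --commands '[[[0,0,-0.1],[0,0,0],-1],[[0,0,-0.18],[0,0,0],-1],[[0,0,-0.18],[0,0,-0.5],-1],[[0,0,-0.18],[0,0,-1.5],-1],[[0,0,-0.18],[0,0,-3.5],-1],[[0,0,-0.18],[0,0,-6],-1],[[0,0,-0.18],[0,0,-6],-1],[[0,0,-0.18],[0,0,-6],-1]]'

```text
clock: 13.47
position: [0.5305, 0.1313, 0.1616]
ee_rot: [2.271, 2.17, 0.004]
force: [-0.2, 0.7, -1.4]
width: 0.244
gripper_force: 49.0
```

```bash
python3 st.py; python3 - <<'E'
from h import *
print(mv((.45,.115,.165),1.268))
E
```

```text
[0.5305 0.1313 0.1616] 22.44169283712302 [-0.23  0.69 -1.38] [ 0.092 -0.125 -0.047] 13.4667
-0.04562859040165629
([0.0025, -0.0001, -1.3136], [-1.993, -7.97, -0.358])
```

Emit:
drive_tool --commands '[[[0,0,-1.313],[-2.0,-8.1,0],-1],[[0,0,-1.313],[-2.0,-8.1,0],-1],[[0,0,-1.313],[-2.0,-8.1,0],-1],[[0,0,-1.313],[-2.0,-8.1,0],-1],[[0,0,-1.313],[-2.0,-8.1,0],-1],[[0,0,-1.313],[-2.0,-8.1,0],-1],[[0,0,-1.313],[-2.0,-8.1,0],-1],[[0,0,-1.313],[-2.0,-8.1,0],-1],[[0,0,-1.313],[-2.0,-8.1,0],-1],[[0,0,-1.313],[-2.0,-8.1,0],-1],[[0,0,-1.313],[-2.0,-8.1,0],-1],[[0,0,-1.313],[-2.0,-8.1,0],-1],[[0,0,-1.313],[-2.0,-8.1,2.5],-1],[[0,0,-1.313],[-2.0,-8.1,2.5],-1],[[0,0,-1.313],[-2.0,-8.1,2.5],-1]]'

```text
clock: 14.72
position: [0.4468, 0.1143, 0.1339]
ee_rot: [-0.476, -3.101, 0.002]
force: [0.0, 0.2, 0.6]
width: 0.243
gripper_force: 49.0
```

```bash
python3 st.py; python3 - <<'E'
from h import *
im=cams.get_image("wrist"); print(mv((.4495,.117,.0995),1.268))
cv2.imwrite("pics/w5c.png",cv2.resize(im[200:350,220:420],(800,600),interpolation=cv2.INTER_CUBIC))
E
```

```text
[0.4468 0.1143 0.1339] 22.353558825770985 [0.03 0.16 0.6 ] [ 0.078 -0.031  0.028] 14.7167
1.266155332951362
([-0.0006, -0.0023, -0.0013], [-0.127, 0.283, 3.523])
```

View pics/w5c.png

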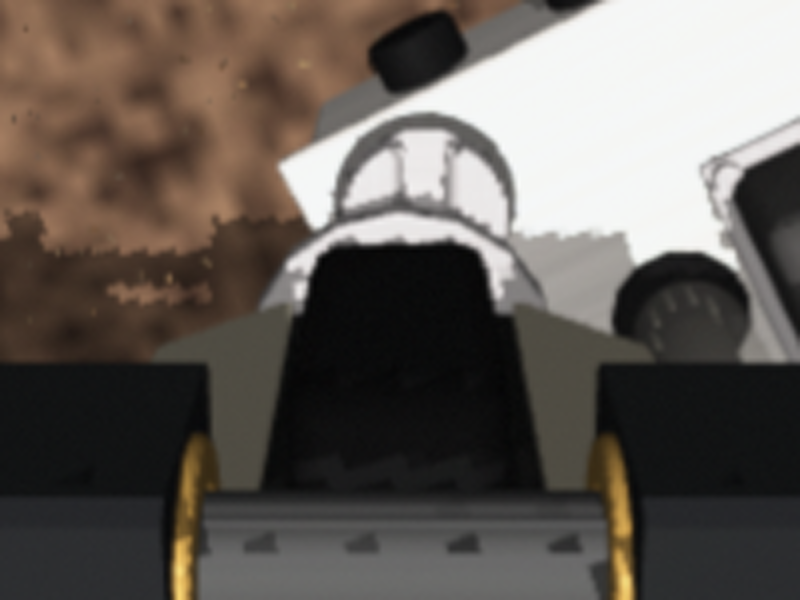

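Emit:
drive_tool --commands '[[[0,-0.002,0],[-0.15,0.38,0],-1],[[0,-0.002,0],[-0.15,0.38,1],-1],[[0,-0.002,0],[-0.15,0.38,2],-1],[[0,-0.002,0],[-0.15,0.38,2.4],-1],[[0,-0.002,0],[-0.15,0.38,2.7],-1],[[0,-0.002,0],[-0.15,0.38,3.0],-1],[[0,-0.002,0],[-0.15,0.38,3.2],-1],[[0,-0.002,0],[-0.15,0.38,3.4],-1],[[0,-0.002,0],[-0.15,0.38,3.4],-1]]'

```text
clock: 15.52
position: [0.4507, 0.118, 0.1006]
ee_rot: [0.474, 3.104, 0.0]
force: [-0.1, 0.6, -2.0]
width: 0.24
gripper_force: 49.0
```

```bash
python3 st.py
```

```text
[0.4507 0.118  0.1006] 22.08644797251635 [-0.06  0.59 -1.98] [ 0.016  0.029 -0.021] 15.5167
1.2679181319762236
```

Emit:
drive_tool --commands '[[[0,0,0.1],[0,0,0.05],-1],[[0,0,0.2],[0,0,0.05],-1],[[0,0,0.3],[0,0,0.05],-1],[[0,0,0.4],[0,0,0.05],-1],[[0,0,0.5],[0,0,0.05],-1],[[0,0,0.6],[0,0,0.05],-1],[[0,0,0.7],[0,0,0.05],-1],[[0,0,0.8],[0,0,0.05],-1],[[0,0,0.9],[0,0,0.05],-1],[[0,0,1.0],[0,0,0.05],-1],[[0,0,1.1],[0,0,0.05],-1],[[0,0,1.2],[0,0,0.05],-1],[[0,0,1.25],[0,0,0.05],-1],[[0,0,1.25],[0,0,0.05],-1]]'

```text
clock: 16.68
position: [0.4513, 0.1181, 0.1005]
ee_rot: [2.203, 2.238, 0.003]
force: [2.0, -0.1, -2.7]
width: 0.24
gripper_force: 49.1
```

```bash
python3 st.py
```

```text
[0.4513 0.1181 0.1005] 22.0393910435408 [ 1.97 -0.06 -2.73] [-0.449 -0.242 -0.048] 16.6833
0.01566635048243426
```

Emit:
drive_tool --commands '[[[0,0,0.05],[0,0,0],-1],[[0,0,0.1],[0,0,0],-1],[[0,0,0.1],[0,0,0],-1]]'

```text
clock: 16.93
position: [0.4514, 0.1181, 0.1005]
ee_rot: [2.31, 2.127, 0.003]
force: [2.3, -0.8, -2.3]
width: 0.242
gripper_force: 49.1
```

```bash
python3 st.py
```

```text
[0.4514 0.1181 0.1005] 22.225447940156414 [ 2.32 -0.77 -2.28] [-0.663 -0.181 -0.03 ] 16.9333
-0.08234162201110375
```

Emit:
drive_tool --commands '[[[0,0,0.05],[0,0,0],-1],[[0,0,0.1],[0,0,0],-1],[[0,0,0.1],[0,0,0],-1]]'

```text
clock: 17.18
position: [0.4515, 0.118, 0.1005]
ee_rot: [2.412, 2.01, 0.004]
force: [4.5, -1.0, -3.0]
width: 0.236
gripper_force: 49.2
```

```bash
python3 st.py
```

```text
[0.4515 0.118  0.1005] 21.72719371894987 [ 4.52 -0.96 -2.98] [-0.936 -0.221 -0.273] 17.1833
-0.18119867663014377
```

Emit:
drive_tool --commands '[[[0,0,0.03],[0,0,0],-1],[[0,0,0.07],[0,0,0],-1],[[0,0,0.07],[0,0,0],-1]]'

```text
clock: 17.43
position: [0.4516, 0.1182, 0.1006]
ee_rot: [2.479, 1.927, 0.004]
force: [3.4, -1.1, -3.8]
width: 0.241
gripper_force: 49.5
```

```bash
python3 st.py
```

```text
[0.4516 0.1182 0.1006] 22.179122404012478 [ 3.36 -1.08 -3.8 ] [-1.193 -0.029 -0.441] 17.4333
-0.24946416644376496
```

Emit:
drive_tool --commands '[[[0,0,-0.1],[0,0,0],-1],[[0,0,-0.2],[0,0,0],-1],[[0,0,-0.2],[0,0,-0.5],-1],[[0,0,-0.2],[0,0,-1.5],-1],[[0,0,-0.2],[0,0,-3.5],-1],[[0,0,-0.2],[0,0,-7],-1],[[0,0,-0.2],[0,0,-9],-1],[[0,0,-0.2],[0,0,-9],-1],[[0,0,-0.2],[0,0,-9],-1]]'

```text
clock: 18.18
position: [0.4507, 0.1183, 0.1914]
ee_rot: [2.278, 2.161, 0.005]
force: [0.0, -0.6, -0.7]
width: 0.238
gripper_force: 49.0
```

```bash
python3 st.py; python3 - <<'E'
from h import *
print(mv((.57,.13,.19),np.pi/2))
E
```

```text
[0.4507 0.1183 0.1914] 21.884248208170366 [ 0.05 -0.55 -0.73] [ 0.063 -0.109 -0.015] 18.1833
-0.05274770270532973
([0.0032, 0.0015, -1.6235], [1.798, 11.848, 0.179])
```

Emit:
drive_tool --commands '[[[0,0,-1.62],[1.8,11.85,0],-1],[[0,0,-1.62],[1.8,11.85,0],-1],[[0,0,-1.62],[1.8,11.85,0],-1],[[0,0,-1.62],[1.8,11.85,0],-1],[[0,0,-1.62],[1.8,11.85,0],-1],[[0,0,-1.62],[1.8,11.85,0],-1],[[0,0,-1.62],[1.8,11.85,0],-1],[[0,0,-1.62],[1.8,11.85,0],-1],[[0,0,-1.62],[1.8,11.85,0],-1],[[0,0,-1.62],[1.8,11.85,0],-1],[[0,0,-1.62],[1.8,11.85,0],-1],[[0,0,-1.62],[1.8,11.85,0],-1],[[0,0,-1.62],[1.8,11.85,0],-1],[[0,0,-1.62],[1.8,11.85,0],-1],[[0,0,-1.62],[1.8,11.85,0],-1],[[0,0,-1.62],[1.8,11.85,0],-1]]'

```text
clock: 19.52
position: [0.5693, 0.1297, 0.1897]
ee_rot: [-0.011, -3.141, 0.0]
force: [-0.1, -0.6, -1.3]
width: 0.239
gripper_force: 49.0
```

```bash
python3 st.py; python3 - <<'E'
from h import *
import fitch
im=cams.get_image("wrist"); c=ci("wrist"); cv2.imwrite("pics/w6.png",im); out=[]
for s in (-1,1):
    g=np.linspace(-.02,.02,400); X,Y=np.meshgrid(g,g)
    m=proj(c,fitch.P(fitch.v,np.c_[X.ravel()+s*.041,-Y.ravel()-.069,np.full(X.size,.0595)])).astype(np.float32).reshape(400,400,2)
    out.append(cv2.remap(im,m,None,cv2.INTER_CUBIC))
cv2.imwrite("pics/slots2.png",np.hstack(out))
print(mv((.483,-.432,.197),1.316))
E
```

```text
[0.5693 0.1297 0.1897] 21.986402564756155 [-0.13 -0.58 -1.34] [-0.012 -0.012  0.021] 19.5167
1.5636499788845055
[0.4796 0.1913 0.1724] [-0.5 -0.   0.4  0.5 -0.8  1.8  2.9  0.2 -1.9 -1.7]
w1 resid [[-0.5, 2.0], [0.6, 2.0], [1.5, 0.0], [3.0, 2.7]]
([-0.0001, 0.0003, 0.2485], [8.294, -56.231, -0.707])
```

View pics/slots2.png

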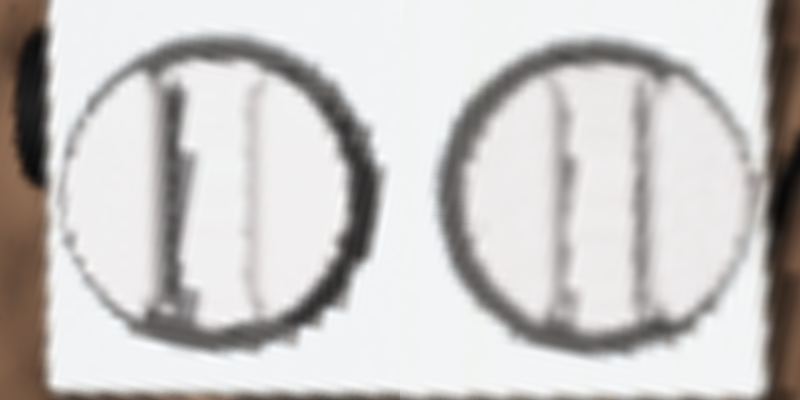

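Both slots now lie along the chassis' y axis in the rectified view. I'll take the key back to the rack.

Emit:
drive_tool --commands '[[[0,0,0.12],[4.2,-28,-0.7],-1],[[0,0,0.12],[4.2,-28,-0.7],-1],[[0,0,0.12],[4.2,-28,-0.7],-1],[[0,0,0.12],[4.2,-28,-0.7],-1],[[0,0,0.12],[4.2,-28,-0.7],-1],[[0,0,0.12],[4.2,-28,-0.7],-1],[[0,0,0.248],[8.3,-56.1,-0.7],-1],[[0,0,0.248],[8.3,-56.1,-0.7],-1],[[0,0,0.248],[8.3,-56.1,-0.7],-1],[[0,0,0.248],[8.3,-56.1,-0.7],-1],[[0,0,0.248],[8.3,-56.1,-0.7],-1],[[0,0,0.248],[8.3,-56.1,-0.7],-1],[[0,0,0.248],[8.3,-56.1,-0.7],-1],[[0,0,0.248],[8.3,-56.1,-0.7],-1],[[0,0,0.248],[8.3,-56.1,-0.7],-1],[[0,0,0.248],[8.3,-56.1,-0.7],-1],[[0,0,0.248],[8.3,-56.1,-0.7],-1],[[0,0,0.248],[8.3,-56.1,-0.7],-1]]'

```text
clock: 21.07
position: [0.4862, -0.429, 0.1973]
ee_rot: [0.39, 3.116, 0.002]
force: [0.7, 0.6, -1.3]
width: 0.24
gripper_force: 49.0
```

```bash
python3 st.py; python3 - <<'E'
from h import *
print(mv((.4817,-.4299,.0725),1.316))
E
```

```text
[ 0.4862 -0.429   0.1973] 22.05838563334217 [ 0.71  0.59 -1.31] [ 0.004 -0.046 -0.015] 21.0667
1.3214513691657988
([0.0015, 0.0014, 0.0055], [0.433, -0.22, 12.48])
```

Emit:
drive_tool --commands '[[[0,0,0.005],[0.43,-0.2,3],-1],[[0,0,0.005],[0.43,-0.2,6],-1],[[0,0,0.005],[0.43,-0.2,8.5],-1],[[0,0,0.005],[0.43,-0.2,8.5],-1],[[0,0,0.005],[0.43,-0.2,9.2],-1],[[0,0,0.005],[0.43,-0.2,9.9],-1],[[0,0,0.005],[0.43,-0.2,10.5],-1],[[0,0,0.005],[0.43,-0.2,10.5],-1]]'

```text
clock: 21.73
position: [0.481, -0.4315, 0.0922]
ee_rot: [0.4, 3.114, 0.0]
force: [-0.2, 0.5, -1.3]
width: 0.24
gripper_force: 49.0
```

```bash
python3 st.py; python3 - <<'E'
from h import *
print(mv((.4817,-.4299,.0725),1.316))
E
```

```text
[ 0.481  -0.4315  0.0922] 22.084829270624027 [-0.25  0.45 -1.29] [-0.025  0.006 -0.02 ] 21.7333
1.315241247069695
([0.0004, 0.0015, -0.0008], [-0.022, 0.176, 1.972])
```

Emit:
drive_tool --commands '[[[0,0,0],[0,0.15,0.4],-1],[[0,0,0],[0,0.15,0.8],-1],[[0,0,0],[0,0.15,1.2],-1],[[0,0,0],[0,0.15,1.6],-1],[[0,0,0],[0,0.15,1.9],-1],[[0,0,0],[0,0.15,1.9],-1],[[0,0,0],[0,0.15,1.9],-1]]'

```text
clock: 22.32
position: [0.4811, -0.4303, 0.0731]
ee_rot: [0.401, 3.115, 0.001]
force: [-0.4, 0.4, -1.1]
width: 0.239
gripper_force: 49.0
```

```bash
python3 st.py
```

```text
[ 0.4811 -0.4303  0.0731] 21.98386557722914 [-0.41  0.38 -1.08] [ 0.012 -0.039  0.015] 22.3167
1.3149318484614385
```

Emit:
drive_tool --commands '[[[0,0,0],[0,0,0.08],-1],[[0,0,0],[0,0,0.13],-1],[[0,0,0],[0,0,0.13],-1]]'

```text
clock: 22.57
position: [0.4813, -0.4303, 0.0721]
ee_rot: [0.401, 3.114, 0.0]
force: [0.4, -0.5, -2.0]
width: 0.241
gripper_force: 49.0
```

Emit:
drive_tool --commands '[[[0,0,0],[0,0,0],-0.3],[[0,0,0],[0,0,0],0],[[0,0,0],[0,0,0],0],[[0,0,0],[0,0,0],0],[[0,0,0],[0,0,0],0],[[0,0,0],[0,0,-1],0],[[0,0,0],[0,0,-3],0],[[0,0,0],[0,0,-6],0],[[0,0,0],[0,0,-10],0],[[0,0,0],[-4,3,-15],0],[[0,0,0],[-4,3,-15],0],[[0,0,0],[-4,3,-15],0],[[0,0,0],[-4,3,-15],0]]'

```text
clock: 23.65
position: [0.5292, -0.4106, 0.2242]
ee_rot: [0.396, 3.112, -0.001]
force: [-0.5, 0.6, -1.3]
width: 0.499
gripper_force: 0.0
```

```bash
python3 st.py; python3 - <<'E'
from h import *
import pickle
c=ci("wrist"); im=cams.get_image("wrist"); cv2.imwrite("pics/w7.png",im)
u=proj(c,[(.4837,-.4289,.108),(.4837,-.4289,.064),(.468,-.346,.108),(.4837,-.4289,.055)]); print(u.round(0))
x,y=u[0].astype(int); g=im.max(2)<55
M=np.zeros(g.shape,np.uint8); M[max(0,y-60):y+60,max(0,x-50):x+50]=g[max(0,y-60):y+60,max(0,x-50):x+50]
n,l,st,ce=cv2.connectedComponentsWithStats(M); print(st[1:],ce[1:].round(0))
cv2.imwrite("pics/w7c.png",cv2.resize(im[60:360,120:520],(800,600)))
E
```

```text
[ 0.5292 -0.4106  0.2242] 45.92827939209658 [-0.52  0.61 -1.25] [0.028 0.015 0.078] 23.65
1.3175785528730206
[[283. 182.]
 [288. 175.]
 [384. 134.]
 [289. 174.]]
[[ 267  154   31   50 1382]
 [ 324  227    5    5   17]
 [ 305  233    4    4    9]
 [ 324  241    3    1    3]] [[282. 178.]
 [326. 229.]
 [307. 234.]
 [325. 241.]]
```

```bash
python3 - <<'E'
from h import *
from scipy.optimize import minimize
c=ci("wrist"); im=cv2.imread("pics/w7.png"); M=np.zeros((480,640),np.float32); M[150:210,260:305]=im.max(2)[150:210,260:305]<55
b=np.array([(-.019,-.011),(-.019,.011),(.019,.011),(.019,-.011)])
def cost(v):
    a=v[2]; r=np.array([[np.cos(a),-np.sin(a)],[np.sin(a),np.cos(a)]]); B=b@r.T
    lo=np.c_[B+v[:2],np.full(4,.064)]; hi=np.c_[B+v[:2]+v[3:5]*.1,np.full(4,.108)]  # top shift = tilt
    h=cv2.convexHull(((proj(c,np.vstack([lo,hi]))-[240,130]+.5)*8).astype(np.float32)).astype(np.int32)
    q=np.zeros((800,800),np.uint8); cv2.fillConvexPoly(q,h,1)
    return np.abs(cv2.resize(q.astype(np.float32),(100,100),interpolation=cv2.INTER_AREA)-M[130:230,240:340]).sum()
x0=np.array([.4837,-.4289,-.255,0,0]); 
r=minimize(cost,x0,method="Nelder-Mead",options=dict(initial_simplex=np.vstack([x0,x0+np.diag([.004,.004,.1,.04,.04])]),maxiter=600)); print(r.x.round(4),r.fun,M.sum(),cost(x0))
E
```

```text
[ 0.4844 -0.4346 -0.2569 -0.0561  0.0561] 100.375 1382.0 580.0781
```

```bash
python3 - <<'E'
from h import *
import pickle
from scipy.optimize import minimize
b=np.array([(-.019,-.011),(-.019,.011),(.019,.011),(.019,-.011)])
def run(c,im,box):
    y0,y1,x0_,x1=box; M=np.zeros((480,640),np.uint8); M[y0:y1,x0_:x1]=im.max(2)[y0:y1,x0_:x1]<55
    n,l,st,_=cv2.connectedComponentsWithStats(M); M=(l==1+st[1:,4].argmax()).astype(np.float32)
    def cost(v,dz=0):
        a=v[2]; r=np.array([[np.cos(a),-np.sin(a)],[np.sin(a),np.cos(a)]]); B=b@r.T; t=np.r_[v[3:5],0,0][:2]*.1 if len(v)>3 else np.zeros(2)
        lo=np.c_[B+v[:2],np.full(4,.064+dz)]; hi=np.c_[B+v[:2]+t,np.full(4,.108+dz)]
        h=cv2.convexHull(((proj(c,np.vstack([lo,hi]))-[240,130]+.5)*8).astype(np.float32)).astype(np.int32)
        q=np.zeros((800,800),np.uint8); cv2.fillConvexPoly(q,h,1)
        return np.abs(cv2.resize(q.astype(np.float32),(100,100),interpolation=cv2.INTER_AREA)-M[130:230,240:340]).sum()
    for n in (3,5):
      best=None
      for a in (-.3,-.2):
        x0=np.array([.4837,-.4289,a,0,0])[:n]; d=np.diag([.004,.004,.1,.04,.04])[:n,:n]
        for s in (1,-1):
            r=minimize(cost,x0,method="Nelder-Mead",options=dict(initial_simplex=np.vstack([x0,x0+s*d]),maxiter=600))
            if best is None or r.fun<best.fun: best=r
      print(n,best.x.round(4),round(best.fun),M.sum())
run(pickle.load(open("w2.pkl","rb")),cv2.imread("pics/w2.png"),(150,212,255,302))
run(ci("wrist"),cv2.imread("pics/w7.png"),(150,210,260,305))
E
```

```text
3 [ 0.4829 -0.4285 -0.2581] 240 1360.0
5 [ 0.4849 -0.4301 -0.1825 -0.0285  0.0239] 89 1360.0
3 [ 0.479  -0.4302 -0.3302] 291 1382.0
5 [ 0.4832 -0.4331 -0.254  -0.0446  0.0402] 99 1382.0
```

```bash
python3 - <<'E'
from h import *
for n,(x0,x1,y0,y1) in {"scene":(374,402,256,296),"top":(392,420,226,256)}.items():
    a=cv2.imread(f"pics/{n}0.png"); b=cams.get_image(n); cv2.imwrite(f"pics/{n}9.png",b); c=ci(n)
    print(n,"expect top/base",proj(c,[(.484,-.428,.108),(.484,-.428,.064)]).round(1).tolist())
    for i in (a,b):
        w=np.clip(110-i[y0:y1,x0:x1].max(2).astype(float),0,60); Y,X=np.mgrid[y0:y1,x0:x1]; cx,cy=(w*X).sum()/w.sum(),(w*Y).sum()/w.sum()
        C=np.cov(np.vstack([X.ravel(),Y.ravel()]),aweights=w.ravel()); e,V=np.linalg.eigh(C); print(round(w.sum()),round(cx,2),round(cy,2),e.round(1),np.degrees(np.arctan2(V[1,1],V[0,1])).round(1))
    print("socket key diff",np.abs(a[250:285,340:372].astype(int)-b[250:285,340:372]).mean() if n=="scene" else np.abs(a[236:260,360:384].astype(int)-b[236:260,360:384]).mean())
E
```

```text
scene expect top/base [[388.9, 264.5], [388.0, 281.2]]
14958 388.59 268.4 [36.4 52.6] 114.4
15985 388.87 268.88 [36.1 54.9] 112.6
socket key diff 19.130059523809525
top expect top/base [[402.2, 239.2], [399.0, 241.4]]
3496 401.15 240.72 [ 5.7 16.1] 105.0
117 392.8 227.57 [0.8 3.3] 106.7
socket key diff 64.23842592592592
```

Emit:
drive_tool --commands '[[[0,0,0],[4,25,-10],0],[[0,0,0],[4,25,-10],0],[[0,0,0],[4,25,-10],0],[[0,0,0],[4,25,-10],0],[[0,0,0],[4,25,-10],0],[[0,0,0],[4,25,-10],0],[[0,0,0],[4,25,-10],0],[[0,0,0],[4,25,-10],0],[[0,0,0],[4,25,-10],0]]'

```text
clock: 24.55
position: [0.5513, -0.1589, 0.3219]
ee_rot: [0.398, 3.115, 0.0]
force: [0.1, -0.1, 0.1]
width: 0.502
gripper_force: 0.0
```

```bash
python3 - <<'E'
from h import *
for n,(x0,x1,y0,y1) in {"scene":(374,402,256,296),"top":(392,420,226,256)}.items():
    a=cv2.imread(f"pics/{n}0.png"); b=cams.get_image(n); cv2.imwrite(f"pics/{n}10.png",b)
    for i in (a,b):
        w=np.clip(110-i[y0:y1,x0:x1].max(2).astype(float),0,60); Y,X=np.mgrid[y0:y1,x0:x1]; cx,cy=(w*X).sum()/w.sum(),(w*Y).sum()/w.sum()
        C=np.cov(np.vstack([X.ravel(),Y.ravel()]),aweights=w.ravel()); e,V=np.linalg.eigh(C); print(n,round(w.sum()),round(cx,2),round(cy,2),e.round(1),np.degrees(np.arctan2(V[1,1],V[0,1])).round(1))
    s=(slice(250,285),slice(340,372)) if n=="scene" else (slice(236,260),slice(360,384))
    print("socket key diff",np.abs(a[s].astype(int)-b[s]).mean())
E
```

```text
scene 14958 388.59 268.4 [36.4 52.6] 114.4
scene 14564 388.77 268.5 [36.9 54. ] 110.9
socket key diff 2.4178571428571427
top 3496 401.15 240.72 [ 5.7 16.1] 105.0
top 2197 401.59 241.22 [ 5.4 16.2] 109.9
socket key diff 9.764467592592593
```

```bash
python3 -c "
from cell import job
print(job.sign_off())"
```

```text
the job is handed in; nothing more can be done
None
```

Both open screws are turned to their stops with their slots along the long side, the flat-bladed key hangs in its original rack hole and is released, and the job is handed in at about 25 s on the clock.

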